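# Right a toppled spray mask and float it over its mark

## Task

The spray mask (the metal plate with two windows and a ball-topped post) has toppled over on the bench. Stand it upright on the bench, then carry it by its knob over the wooden hand rest and hold it level about 15 mm above the rectangular patch on the painted board, squarely covering the patch, and finish there still holding it. The paint is fresh, so nothing may touch either board, nor the hand rest, and the other things on the bench stay where they are.

Things in the scene. Friction and masses are not known exactly. Their poses are not given: they have to be found in the camera images.
- mask: The spray mask, about 220 g: aluminium plate 80 mm (its x) by 120 mm (its y), 5 mm thick, with two see-through windows, a 14 mm steel post in the middle and a wooden ball knob on top. Origin: centre of the plate's underside; z runs up the post, up when it stands upright. 115 mm tall. At the start it lies toppled, right of the hand rest, the post pointing roughly away from the robot.
- mask_knob (a point): Centre of the mask's ball knob, 40 mm across, 95 mm along z from the mask's origin. At the start the knob rests on the bench, its centre 20 mm up (the post dips 12 degrees below level). Gripped by the round knob, the mask can swing about the line between the fingers, stiffly. Most of the weight is in the plate: tipped up about its resting edge until the post is within about 50 degrees of upright, the mask rocks onto its plate by itself.
- mask_edge (a point): Middle of the plate's long (120 mm) edge at x = +40 mm in the mask's frame, on which the toppled mask rests; the edge runs along the mask's y.
- board_rect: Sample board fixed to the bench, 200 mm (x) by 170 mm (y) by 12 mm thick, purple with a pale rectangular patch 80 mm (x) by 120 mm (y), the size of the mask's plate, and pale drips along its far edge. Origin: centre of its underside. The two boards lie side by side on the left of the hand rest, in either order.
- mark_rect (a point): Centre of the rectangular patch, on the board's upper face (12 mm above the bench), axes as its board's: the patch is 80 mm along x and 120 mm along y.
- board_disc: The other sample board, same size and colours, fixed, but its pale patch is a disc 100 mm across. Origin: centre of its underside. Not used.
- rest: Painter's hand rest, fixed: a wooden bar 340 mm long (its x) and 22 mm wide (its y), its top 110 mm above the bench, on two posts with 50 mm wide feet. It stands between the mask and the boards. Origin: on the bench below the bar's middle.
- tin_low: Low steel paint tin, 64 mm across, 60 mm tall, at the far end of the hand rest; to be left alone.
- tin_tall: Steel paint tin, 72 mm across, 95 mm tall, close to the robot on its left; to be left alone.
- spray_can: Spray can, 60 mm across, 180 mm tall, beyond the boards; to be left alone.
- jar: Glass jar with a steel lid, 60 mm across, 80 mm tall, beyond the boards; to be left alone.
- screwdriver: Screwdriver lying flat, to the right of the mask; to be left alone.
- brush: Paint brush lying flat, close to the robot, right of the hand rest; to be left alone.
- wood_block: Block of wood, 90 x 50 x 35 mm, left of the boards; to be left alone.
Mind the look-alikes: they are no part of the job. Of the things that look like the mask, the smaller one is meant.

How it is judged:
On the way, in this order (a step that is already met when the one before it is completed fails the run):
1. the mask stands upright on the bench (angle between mask's own z axis and vertical below 0.1 rad and height (world z) of mask below 0.006 m and height (world z) of mask_knob above 0.09 m and linear speed of mask below 0.03 m/s), for 0.2 s.
2. the mask is carried over the hand rest (height (world z) of mask above 0.112 m and y of mask in the frame of rest between -0.04 and 0.04 m and x of mask in the frame of rest between -0.18 and 0.18 m), for 0.05 s.
At the end, for the whole second after the job is handed in: The mask is held by the fingers, at rest, upright (within 8 degrees), its plate's underside 5 to 28 mm above the board, its centre within 12 mm of the patch's centre and its long side along the patch's long side within 8 degrees (either way round), touching neither board nor rest (horizontal distance between mask and mark_rect below 0.012 m and angle between the y axis of mask and the y axis of mark_rect, either way round below 0.14 rad and angle between mask's own z axis and vertical below 0.14 rad and z of mask in the frame of mark_rect between 0.005 and 0.028 m and height (world z) of mask_knob above 0.1 m and contact force between mask and board_rect below 0.05 N and contact force between mask and rest below 0.05 N and contact force between mask and the fingers above 1 N and linear speed of mask below 0.03 m/s); the arm keeps its last pose, push and grip.
It fails at once if something touches a freshly painted board (contact force between any of board_rect, board_disc and anything else above 0.5 N).
It fails at once if something touches the hand rest (contact force between rest and anything else above 1 N).
It fails at once if a bystander is moved (distance of any of tin_low, tin_tall, spray_can, jar, screwdriver, brush, wood_block from where it was at the start of the episode above 0.03 m).
It also fails if it takes over 64 s, if anything falls off the work surface, if the arm or the gripper's body presses on something with over 40 N, if the wrist force passes 120 N, or if a joint passes its speed limit or range.

## Robot

A 7-joint arm with a two-finger parallel gripper is mounted at the origin on the work surface. World frame = base frame: x ahead of the robot, y to its left, z up, the work surface at z = 0. Lengths are in m, angles in rad, forces in N, time in s.
With the tool pointing down it reaches from about 0.425 to 0.875 m from the base axis. Payload 9.9 kg.
Tool frame: the origin (TCP) lies between the finger pads; the fingertips stand 11 mm ahead of it and the grasp point (between the pads) lies 8 mm behind it; x points along the fingers, z is the direction in which the jaws open and shut, and the axes are right-handed (so a half turn about x gives the same grasp; the last joint's range is limited). The gripper opens to 85 mm and grips with 20 to 120 N. Pads are 22 mm wide; open, the fingers measure 114 mm over their backs; the gripper's body (76 mm by 85 mm) begins 54 mm behind the grasp point. The pads swing forward as they close: fully open they stand 13 mm farther back than shut.
Start: joints at [1.145, 0.576, 0.025, 1.437, -0.015, 1.129, -0.057], TCP at [0.226, -0.636, 0.203] pointing down, gripper open.
Joint ranges: [-2.76, 2.76], [-0.34, 2.15], [-1.52, 1.57], [0.19, 2.46], [-1.09, 4.23], [0.17, 1.99], [-2.82, 2.82]. Speed limits (rad/s): [2.22, 2.22, 3.01, 3.01, 3.14, 3.14, 3.14].

## Interface

Orientations are given as a rotation vector (axis times angle).
In Python, from station import arm, get_image gives the robot as it stands. Calls block until the motion is done:
- arm.reach(position, orientation): joint-space move of the TCP to a pose.
- arm.servo_line(position, frame=None, max_speed=0.15, until_force=None): straight line of the TCP; frame=None keeps the orientation; max_speed is the mean speed in m/s. With until_force (N) it stops when the force on the tool has changed by that much, and returns True; else False.
- arm.goto_joints(angles): joint-space move.
- arm.set_gripper(opening): finger opening in m; the grip force is fixed at half the most; returns when the fingers have stopped.
- arm.hold(seconds).
- arm.inverse_kinematics(position, orientation): joint angles nearest the present ones, or None.
- get_image(name): name is "scene" or "top" or "wrist"; returns a dict with "image" (480x640x3 uint8, blue, green, red), "fx", "fy", "cx", "cy" (pixels), "k1" (the pictures are not rectified: a ray, as slopes to the right and down, at radius r is drawn at 1 + k1 r^2 times it, then the intrinsics apply), "eye" and "attitude" of the camera in the world. Camera axes: x right, y down, z forward; pixel columns grow to the right and rows downward; lengths in m; the calibration is good to about 2 mm. A picture is of the moment at which its call begins. There is no depth.
A pose or a line that the arm cannot do raises arm.PlanningError and nothing moves.
- arm.finish_job(): hands the job in, once; it reports no verdict.
Readings, each from a call of its own:
- arm.get_time_s(): time.
- arm.get_joint_positions(): joint angles.
- arm.get_joint_velocities(): joint speeds.
- arm.get_tau(): joint torques, N m.
- arm.get_tcp_pos(): TCP position.
- arm.get_tool_rot(): TCP orientation.
- arm.get_force(): force on the tool from outside, world axes, zero at the start.
- arm.get_torque(): the same for the moment, N m.
- arm.get_gripper_width(): finger opening in m.
Only numpy, scipy, OpenCV 4.12 (cv2) and the standard library are available. Lean on these libraries where they do the work, as an engineer would, in place of code of your own. Each camera call takes 0.05 s, during which the arm holds its last target.

## Working session

There is one attempt and no reset: what is moved stays moved. The work goes in short steps, each a Python script; the robot and the scene stay as the last script left them, time stands still between calls to the robot, and variables do not carry over. Pictures are saved under pics/ and viewed, and the job is handed in when it is done.

```bash
ls; mkdir -p pics; cat > h.py <<'E'
import numpy as np, cv2
from station import arm, get_image
from scipy.spatial.transform import Rotation as R
def cam(n,f=None):
    d=get_image(n)
    if f: cv2.imwrite('pics/'+f,d['image'])
    return d
def att(d):
    a=np.array(d['attitude'],float)
    return a if a.shape==(3,3) else (R.from_rotvec(a).as_matrix() if a.size==3 else R.from_quat(a).as_matrix())
def ray(d,u,v):
    x=(u-d['cx'])/d['fx'];y=(v-d['cy'])/d['fy'];rd=np.hypot(x,y);r=rd
    for _ in range(30): r=rd/(1+d['k1']*r*r)
    s=r/rd if rd>0 else 1
    return np.array(d['eye']),att(d)@np.array([x*s,y*s,1.])
def onz(d,u,v,z):
    e,r=ray(d,u,v);return e+r*(z-e[2])/r[2]
def proj(d,p):
    c=att(d).T@(np.array(p)-np.array(d['eye']));x,y=c[:2]/c[2];k=1+d['k1']*(x*x+y*y)
    return d['fx']*x*k+d['cx'],d['fy']*y*k+d['cy']
E
python3 - <<'E'
from h import *
for n in ['scene','top','wrist']:
    d=cam(n,n+'0.png');print(n,{k:np.round(v,3).tolist() for k,v in d.items() if k!='image'})
print(arm.get_time_s(),arm.get_tool_rot(),arm.get_gripper_width())
E
```

```text
pics
scene {'fx': 580.511, 'fy': 580.511, 'cx': 310.172, 'cy': 236.734, 'k1': 0.067, 'eye': [1.352, -0.922, 1.031], 'attitude': [-2.142, -0.807, 0.404]}
top {'fx': 625.162, 'fy': 625.162, 'cx': 327.286, 'cy': 237.575, 'k1': 0.027, 'eye': [0.409, -0.044, 1.992], 'attitude': [-2.194, 2.207, -0.077]}
wrist {'fx': 362.322, 'fy': 362.322, 'cx': 321.97, 'cy': 235.837, 'k1': -0.034, 'eye': [0.304, -0.609, 0.374], 'attitude': [2.343, -1.653, -0.27]}
0.15 [ 0.95453481  1.35285268 -0.95340451] 0.08573773080655572
```

View pics/scene0.png

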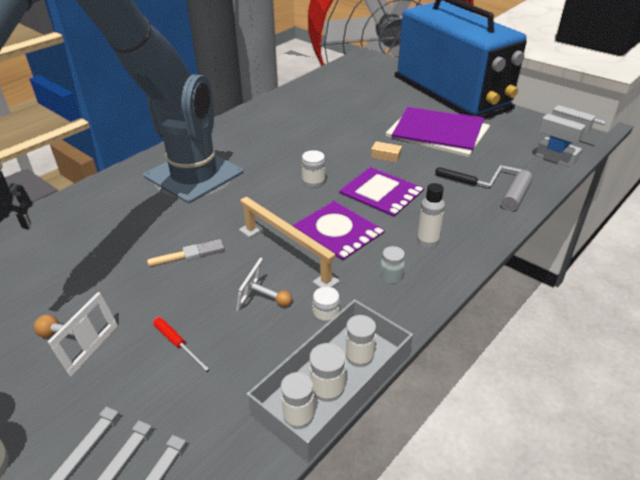

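View pics/top0.png

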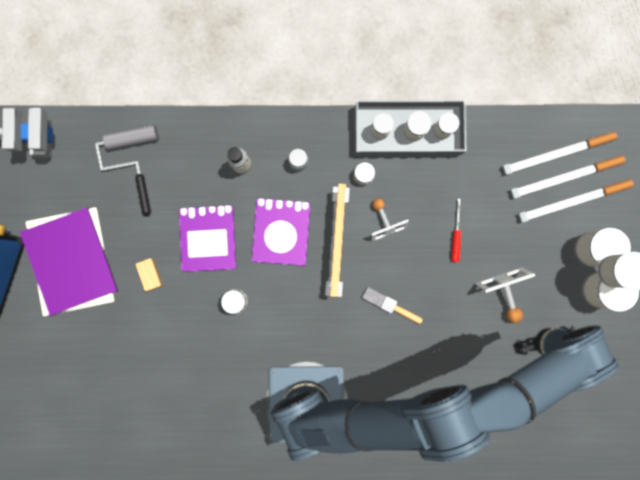

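View pics/wrist0.png

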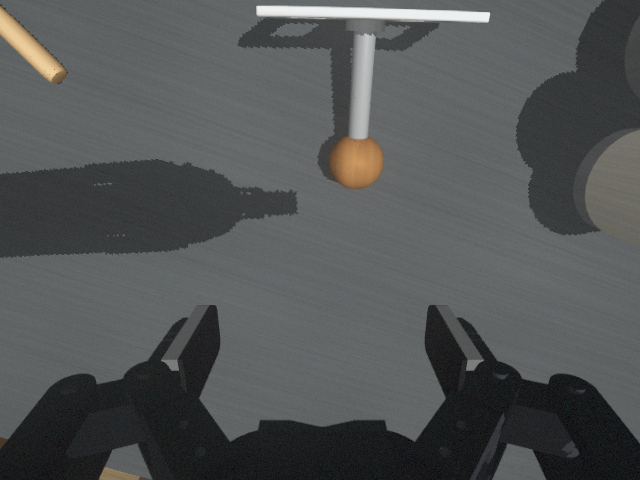

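The top view shows the small mask with its knob near (377,204) and its plate near (390,229). The larger look-alike is at (505,295). The rect board is at (207,240), the rest runs from (343,187) to (335,293), and tin_low is at (363,174). I'll zoom in and measure.

```bash
python3 - <<'E'
from h import *
t=cam('top');s=cam('scene')
a=cv2.resize(t['image'][160:310,330:430],None,fx=5,fy=5,interpolation=cv2.INTER_CUBIC)[:600]
cv2.imwrite('pics/topm.png',a)
a=cv2.resize(s['image'][240:330,220:350],None,fx=6,fy=6,interpolation=cv2.INTER_CUBIC)
cv2.imwrite('pics/scm.png',a)
def knob(d,x0,y0,x1,y1):
    im=d['image'][y0:y1,x0:x1];hsv=cv2.cvtColor(im,cv2.COLOR_BGR2HSV)
    m=cv2.inRange(hsv,(5,110,60),(20,255,255))
    n,l,st,c=cv2.connectedComponentsWithStats(m);i=1+np.argmax(st[1:,4]);print(st[i])
    return c[i]+[x0,y0]
kt=knob(t,365,190,395,225);ks=knob(s,265,280,300,312)
print(kt,ks,onz(t,*kt,.02),onz(s,*ks,.02))
e1,r1=ray(t,*kt);e2,r2=ray(s,*ks)
A=np.c_[r1,-r2];k=np.linalg.lstsq(A,e2-e1,rcond=None)[0];print(e1+k[0]*r1,e2+k[1]*r2)
# boards: purple
for nm,d,(x0,y0,x1,y1) in [('topR',t,(170,195,245,280)),('topD',t,(245,190,320,275))]:
    im=d['image'][y0:y1,x0:x1];hsv=cv2.cvtColor(im,cv2.COLOR_BGR2HSV)
    p=cv2.inRange(hsv,(130,120,50),(160,255,255))
    cs,h=cv2.findContours(p,cv2.RETR_CCOMP,cv2.CHAIN_APPROX_NONE)
    for c,hh in zip(cs,h[0]):
        if cv2.contourArea(c)<300: continue
        r=cv2.minAreaRect(c);b=cv2.boxPoints(r)+[x0,y0]
        P=np.array([onz(d,*q,.012) for q in b]);print(nm,'hole' if hh[3]>=0 else 'out',P.mean(0).round(4),P[:,:2].round(4).tolist(),[round(np.linalg.norm(P[i]-P[i-1]),4) for i in range(4)])
E
```

```text
[  7   9  13  12 105]
[ 10  11  17  16 190]
[377.99047619 204.06666667] [283.27894737 298.4       ] [ 0.62393078 -0.23427589  0.02      ] [ 0.62511981 -0.23116184  0.02      ]
[ 0.62381033 -0.23416904  0.02110595] [ 0.62592412 -0.23192689  0.02111955]
topR out [0.518  0.3075 0.012 ] [[0.6123, 0.3978], [0.6201, 0.2278], [0.4235, 0.2176], [0.4161, 0.3867]] [np.float64(0.1965), np.float64(0.1702), np.float64(0.1969), np.float64(0.1693)]
topR hole [0.504  0.3072 0.012 ] [[0.5484, 0.3785], [0.5558, 0.242], [0.4595, 0.2361], [0.4523, 0.3723]] [np.float64(0.0963), np.float64(0.1367), np.float64(0.0965), np.float64(0.1364)]
topD out [0.5369 0.0759 0.012 ] [[0.4468, 0.1666], [0.6407, 0.1518], [0.627, -0.0152], [0.433, 0.0005]] [np.float64(0.1666), np.float64(0.1945), np.float64(0.1676), np.float64(0.1947)]
topD hole [0.5239 0.0761 0.012 ] [[0.525, 0.156], [0.6041, 0.0768], [0.5226, -0.0038], [0.4438, 0.0755]] [np.float64(0.1143), np.float64(0.112), np.float64(0.1147), np.float64(0.1118)]
```

```bash
python3 - <<'E'
from h import *
s=cam('scene')
x0,y0,x1,y1=340,160,430,220
im=s['image'][y0:y1,x0:x1];hsv=cv2.cvtColor(im,cv2.COLOR_BGR2HSV)
p=cv2.inRange(hsv,(130,120,50),(160,255,255))
cs,h=cv2.findContours(p,cv2.RETR_CCOMP,cv2.CHAIN_APPROX_NONE)
for c,hh in zip(cs,h[0]):
    if cv2.contourArea(c)<150: continue
    P=np.array([onz(s,q[0][0]+x0,q[0][1]+y0,.012)[:2] for q in c],np.float32)
    r=cv2.minAreaRect(P);print(hh[3]>=0,r)
E
```

```text
False ((0.5240534543991089, 0.30569928884506226), (0.20251575112342834, 0.17774735391139984), 2.9339239597320557)
True ((0.5050562024116516, 0.31102365255355835), (0.09492379426956177, 0.14154908061027527), 3.1000664234161377)
```

View pics/topm.png

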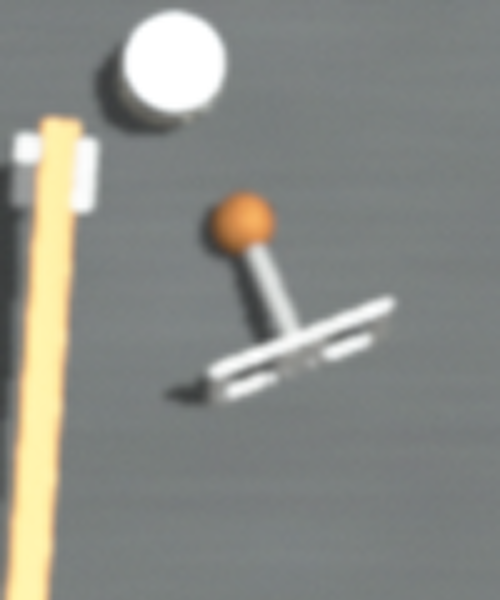

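View pics/scm.png

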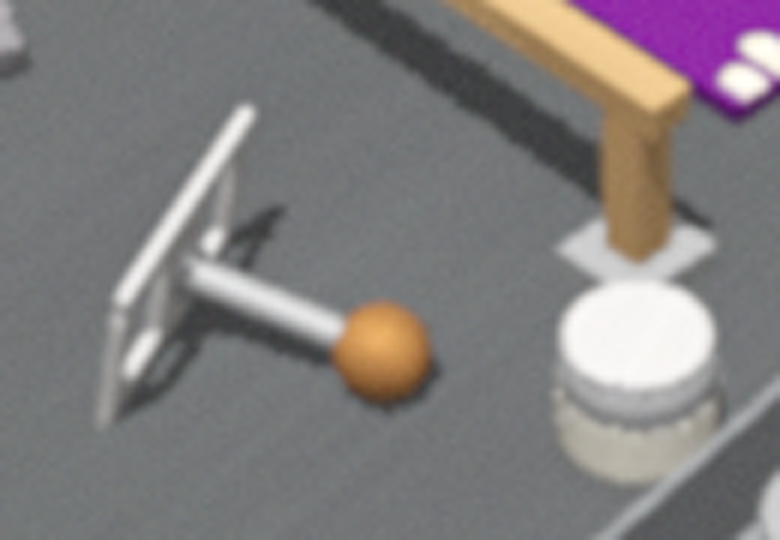

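```bash
python3 - <<'E'
from h import *
t=cam('top')
a=onz(t,372.4,234.4,.078);b=onz(t,408.4,220.4,.078);d=b-a;print(a,b,np.linalg.norm(d))
K=np.array([.6245,-.2335,.02]);ey=(a-b)/np.linalg.norm(d);ang=np.arctan2(ey[1],ey[0])-np.pi/2
print('yaw of post from edge',ang)
m=(a+b)/2;v=K-m;print('post dir from knob-to-topedge',np.arctan2(v[1],v[0]),np.hypot(*v[:2]), 'expected',.095*np.cos(.209)-.04*np.sin(.209)+.003)
print(R.from_rotvec(arm.get_tool_rot()).as_matrix().round(3))
# IK options for tilts
psi=ang
def tool(tilt,psi,flip=1):
    f=np.array([np.cos(psi),np.sin(psi),0]);y=np.array([-np.sin(psi),np.cos(psi),0]);u=np.array([0,0,1.])
    X=-np.cos(tilt)*u+np.sin(tilt)*f;Z=flip*y;Y=np.cross(Z,X);return R.from_matrix(np.c_[X,Y,Z]).as_rotvec()
E0=K-np.array([np.cos(psi),np.sin(psi),0])*(.095*np.cos(.209)+.04*np.sin(.209)*-1+0);E0[2]=0
print('edge',E0)
for fl in(1,-1):
  for tilt in np.radians([-40,-30,-20,-10,0,10,20,30,40,50]):
    el=-.2+ (tilt+.35); q=arm.inverse_kinematics(K+[0,0,.05],tool(tilt,psi,fl)); print(fl,np.degrees(tilt).round(),None if q is None else np.round(q,2))
E
```

```text
[ 0.52414546 -0.21050456  0.078     ] [ 0.56669473 -0.32175539  0.078     ] 0.11910998415997752
yaw of post from edge 0.3652970439549983
post dir from knob-to-topedge 0.3913383857110392 0.08554733890332965 expected 0.0876334235349367
[[-0.     0.942  0.335]
 [ 0.     0.335 -0.942]
 [-1.    -0.    -0.   ]]
edge [ 0.54545089 -0.26373332  0.        ]
1 -40.0 [ 0.33  1.13 -0.64  0.93  0.72  1.92  1.74]
1 -30.0 [ 0.54  1.14 -1.08  1.1   0.94  1.89  1.55]
1 -20.0 [ 0.69  1.15 -1.3   1.27  1.04  1.8   1.44]
1 -10.0 [ 0.8   1.07 -1.3   1.43  1.01  1.57  1.43]
1 0.0 [ 0.92  1.01 -1.3   1.59  1.    1.33  1.42]
1 10.0 [ 1.03  0.97 -1.3   1.73  1.02  1.08  1.41]
1 20.0 [ 1.14  0.95 -1.3   1.86  1.08  0.84  1.38]
1 30.0 [ 1.25  0.97 -1.3   1.98  1.22  0.62  1.31]
1 40.0 [ 1.26  0.9  -1.09  2.08  1.41  0.21  1.17]
1 50.0 [ 1.42  1.11 -1.28  2.15  1.98  0.29  0.77]
-1 -40.0 [ 0.07  1.09  0.13  0.95  0.22  1.72 -1.08]
-1 -30.0 [ 0.1   0.97  0.1   1.13  0.18  1.5  -1.08]
-1 -20.0 [ 0.15  0.86  0.07  1.3   0.14  1.28 -1.06]
-1 -10.0 [ 0.21  0.76  0.03  1.46  0.09  1.06 -1.02]
-1 0.0 [ 0.3   0.69 -0.03  1.61  0.02  0.84 -0.94]
-1 10.0 [ 0.42  0.63 -0.1   1.75 -0.09  0.63 -0.79]
-1 20.0 [ 0.57  0.61 -0.22  1.88 -0.28  0.42 -0.55]
-1 30.0 [ 0.81  0.64 -0.45  1.99 -0.56  0.24 -0.19]
-1 40.0 [ 1.26  0.9  -1.09  2.08  1.41  0.21 -1.97]
-1 50.0 [ 1.42  1.11 -1.28  2.15  1.98  0.29 -2.37]
```

```bash
cat >> h.py <<'E'
K=np.array([.6245,-.2335,.02]);PSI=.372
def tool(tilt,psi,flip=-1):
    f=np.array([np.cos(psi),np.sin(psi),0]);y=np.array([-np.sin(psi),np.cos(psi),0]);u=np.array([0,0,1.])
    X=-np.cos(tilt)*u+np.sin(tilt)*f;Z=flip*y;Y=np.cross(Z,X);return R.from_matrix(np.c_[X,Y,Z]).as_rotvec()
def tcp(knob,tilt,psi,off=.005):
    o=tool(tilt,psi);X=R.from_rotvec(o).as_matrix()[:,0]
    return np.array(knob)+X*(.008-off),o
E
python3 - <<'E'
from h import *
p=arm.get_tcp_pos();arm.servo_line([p[0],p[1],.28])
p,o=tcp(K,np.radians(-20),PSI);X=R.from_rotvec(o).as_matrix()[:,0]
arm.reach(p-X*.17,o)
print(arm.get_tcp_pos(),arm.get_time_s())
d=cam('wrist','w1.png');print([proj(d,K)])
im=d['image'];m=cv2.inRange(cv2.cvtColor(im,cv2.COLOR_BGR2HSV),(5,110,60),(20,255,255))
n,l,st,c=cv2.connectedComponentsWithStats(m)
for i in range(1,n):
    if st[i,4]>200: print(st[i],c[i],onz(d,*c[i],.02))
E
```

```text
[ 0.67719443 -0.21472531  0.17745883] 3.3083
[(np.float64(319.0433636404324), np.float64(202.97537027858496))]
[ 297  183   41   41 1234] [317.46677472 203.78768233] [ 0.62308607 -0.23241817  0.02      ]
```

View pics/w1.png

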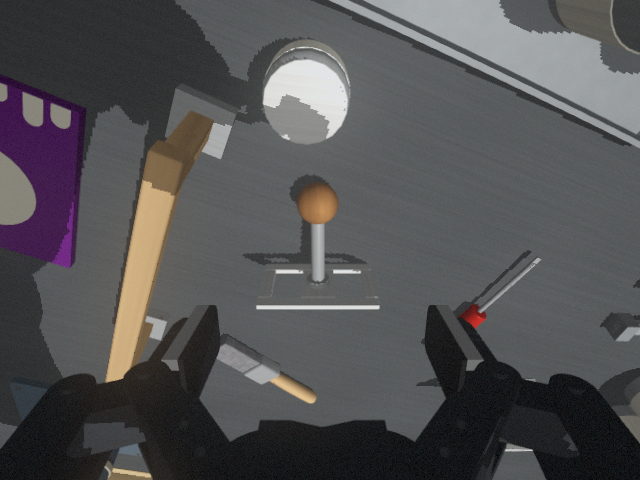

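```bash
sed -i 's/^K=.*;PSI/K=np.array([.624,-.233,.02]);PSI/' h.py; python3 - <<'E'
from h import *
t=cam('top');print(onz(t,365,172.4,.06)[:2]-K[:2])
p,o=tcp(K,np.radians(-10),PSI);X=R.from_rotvec(o).as_matrix()[:,0]
arm.reach(p-X*.12,o)
print(arm.servo_line(p,max_speed=.1,until_force=8),arm.get_tcp_pos()-p,arm.get_force())
arm.set_gripper(0.0);print(arm.get_gripper_width(),arm.get_force(),arm.get_time_s())
cam('wrist','w2.png');cam('scene','s2.png')
E
```

```text
[0.09483986 0.04207456]
False [ 6.13960852e-04 -6.17880218e-05  7.03115337e-04] [-0.14719629 -0.00738282  0.75014227]
-1.971240957409973e-06 [ 0.58278657 -0.30599414 -0.16398623] 5.9667
```

View pics/w2.png

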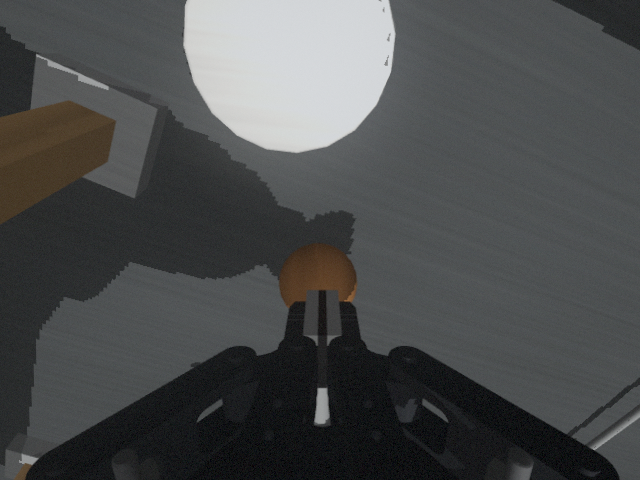

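The fingers closed on nothing (width 0). The knob is still visible at (318,275), ahead of the pads. I'll check the scene view.

```bash
python3 - <<'E'
from h import *
im=cv2.imread('pics/s2.png')
cv2.imwrite('pics/s2c.png',cv2.resize(im[180:360,180:380],None,fx=3.3,fy=3.3,interpolation=cv2.INTER_CUBIC))
d=cam('wrist');m=cv2.inRange(cv2.cvtColor(d['image'],cv2.COLOR_BGR2HSV),(5,110,60),(20,255,255))
print(proj(d,K),proj(d,arm.get_tcp_pos()),arm.get_tcp_pos(),R.from_rotvec(arm.get_tool_rot()).as_matrix()[:,0])
E
```

```text
(np.float64(319.80237023834826), np.float64(281.7985462967156)) (np.float64(319.76463831139813), np.float64(279.2912398667609)) [ 0.62349757 -0.23315665  0.01703447] [-0.16181657 -0.06307391 -0.98480307]
```

View pics/s2c.png

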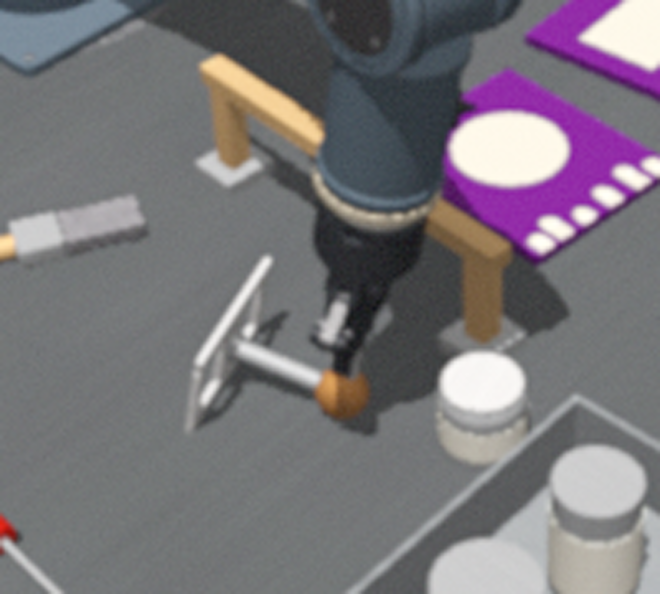

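```bash
python3 - <<'E'
from h import *
d=cam('wrist','w3.png');T=R.from_rotvec(arm.get_tool_rot()).as_matrix();p=np.array(arm.get_tcp_pos())
print('cam in tool',T.T@(np.array(d['eye'])-p), 'cam axes in tool\n',(T.T@att(d)).round(3))
for x in(.011,0,-.008,-.02,-.03): print(x,[np.round(proj(d,p+T@np.array([x,0,z])),1) for z in(-.043,0,.043)])
print(arm.get_gripper_width(),arm.get_joint_positions())
s=cam('scene')
for x in (.011,0,-.02,-.04): print('scene',x,np.round(proj(s,p+T@np.array([x,0,0])),1))
cv2.imwrite('pics/w3c.png',cv2.resize(d['image'][200:420,180:460],None,fx=2.7,fy=2.7))
E
```

```text
cam in tool [-0.17249231  0.08140487  0.00115615] cam axes in tool
 [[-0.    -0.316  0.949]
 [-0.    -0.949 -0.316]
 [ 1.    -0.    -0.   ]]
0.011 [array([242.1, 270.7]), array([319.9, 270.7]), array([397.8, 270.6])]
0 [array([237.7, 279.2]), array([319.8, 279.3]), array([401.9, 279.2])]
-0.008 [array([234.3, 286.1]), array([319.7, 286.1]), array([405.2, 286. ])]
-0.02 [array([228.5, 297.4]), array([319.6, 297.5]), array([410.7, 297.4])]
-0.03 [array([223. , 308.1]), array([319.4, 308.2]), array([415.9, 308. ])]
-0.0001637101444047389 [ 0.26806018  0.81947752 -0.07049239  1.49790857  0.17858344  0.97912818
 -1.09383752]
scene 0.011 [281.8 302.3]
scene 0 [282.3 299.4]
scene -0.02 [283.2 294. ]
scene -0.04 [284.2 288.5]
```

View pics/w3c.png

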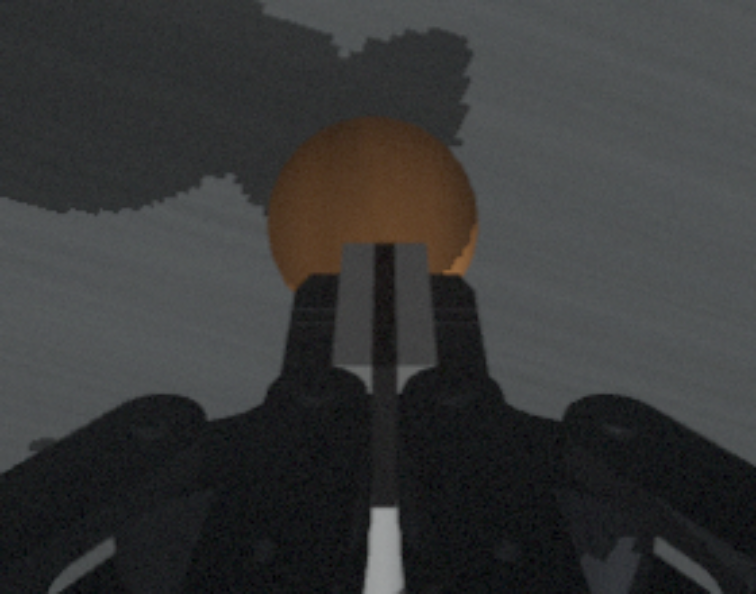

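The pads close well short of the reported TCP. Measured in the wrist camera, the tips sit about 43 mm behind the TCP when open and about 33 mm behind when shut, against the stated 11 mm ahead. I'll check this by touching an empty spot of bench gently.

```bash
python3 - <<'E'
from h import *
p=np.array(arm.get_tcp_pos());arm.servo_line(p+[0,0,.06])
q=np.array([.62,-.36,.06])
arm.servo_line(q,frame=tool(0,PSI),max_speed=.25)
f0=np.array(arm.get_force())
try:
  print(arm.servo_line([.62,-.36,.0],max_speed=.05,until_force=3))
except arm.PlanningError as e: print('PE',e)
print(arm.get_tcp_pos(),np.array(arm.get_force())-f0,arm.get_time_s(),arm.get_gripper_width())
s=cam('scene','s4.png');cam('wrist','w4.png')
print(proj(s,arm.get_tcp_pos()))
im=cv2.imread('pics/s4.png')
cv2.imwrite('pics/s4c.png',cv2.resize(im[200:360,160:360],None,fx=3.3,fy=3.3,interpolation=cv2.INTER_CUBIC))
E
```

```text
False
[ 6.20257436e-01 -3.60151310e-01  4.27742557e-04] [-0.10781186 -0.78298471  1.25201026] 8.775 -0.00020470912784460217
(np.float64(243.80376887709645), np.float64(333.47403959072074))
```

View pics/s4c.png

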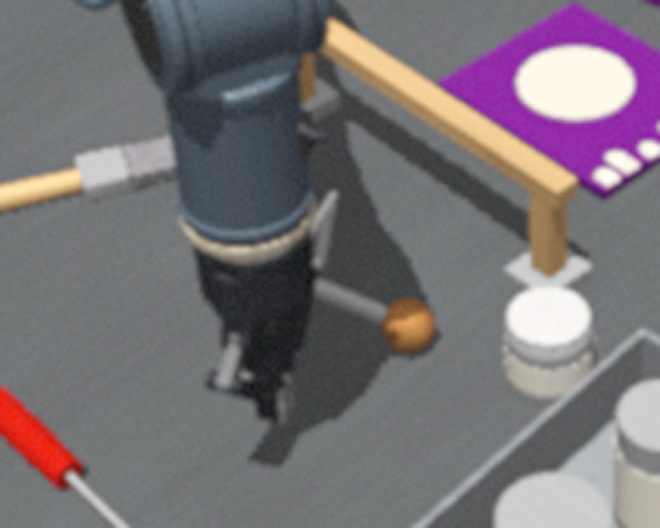

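View pics/w4.png

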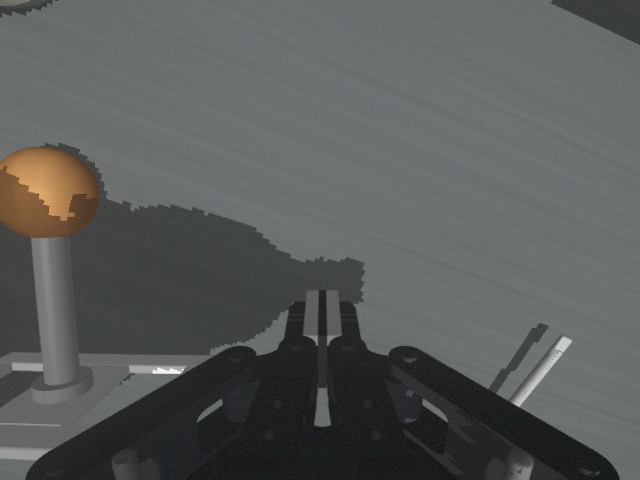

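At TCP z≈0 the closed tips near (243,327) still float above the bench, with their shadow offset. So the real fingers are shorter than stated. I'll continue down to find contact.

```bash
python3 - <<'E'
from h import *
f0=np.array(arm.get_force())
try:
  print(arm.servo_line([.62,-.36,-.045],max_speed=.03,until_force=3))
except arm.PlanningError as e: print('PE',e)
print(arm.get_tcp_pos(),np.array(arm.get_force())-f0,arm.get_time_s())
E
```

```text
True
[ 0.61987563 -0.35991208 -0.0284404 ] [-0.38569358  0.64243266  7.01103691] 9.825
```

```bash
sed -i 's/X\*(.008-off)/X*(.047-off)/; s/off=.005/off=.004/' h.py; python3 - <<'E'
from h import *
arm.servo_line([.62,-.36,.08],max_speed=.2)
arm.set_gripper(.085)
p,o=tcp(K,np.radians(-10),PSI);X=R.from_rotvec(o).as_matrix()[:,0]
arm.servo_line(p-X*.10,frame=o,max_speed=.2)
print(arm.servo_line(p,max_speed=.1,until_force=8),arm.get_tcp_pos()-p,arm.get_force())
arm.set_gripper(0.0);print(arm.get_gripper_width(),arm.get_force(),arm.get_time_s())
cam('wrist','w5.png')
E
```

```text
False [ 6.28441771e-04 -7.83536864e-05  6.68170694e-04] [ 0.22676344 -0.16533801  0.66363105]
0.03714839428703031 [0.39588794 0.98264159 5.66071143] 13.7667
```

View pics/w5.png

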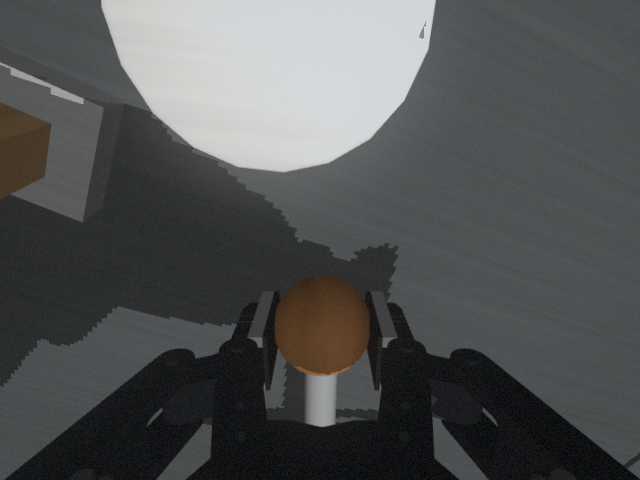

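The knob is held, centred at (322,327), with width 37 mm. Next is the tip-up arc about the resting edge.

```bash
cat >> h.py <<'E'
F=np.array([np.cos(PSI),np.sin(PSI),0])
EDGE=K-F*.1012;EDGE[2]=.0006
def arc(th):
    ph=np.radians(10.86+th);return EDGE+.1031*(np.cos(ph)*F+np.sin(ph)*np.array([0,0,1]))
E
python3 - <<'E'
from h import *
for th in range(8,65,8):
    tilt=min(-10+th*.62,28)
    p,o=tcp(arc(th),np.radians(tilt),PSI)
    arm.servo_line(p,frame=o,max_speed=.06)
    print(th,np.round(arm.get_force(),1),round(arm.get_gripper_width(),4),arm.get_time_s())
s=cam('scene','s6.png');cam('wrist','w6.png');cam('top','t6.png')
cv2.imwrite('pics/s6c.png',cv2.resize(s['image'][180:340,180:380],None,fx=3.3,fy=3.3,interpolation=cv2.INTER_CUBIC))
E
```

```text
8 [ 0.7  0.9 -1.7] 0.037 14.1917
16 [ 0.8 -1.5 -2. ] 0.0373 14.5583
24 [-0.3  0.7 -1.4] 0.0372 14.925
32 [ 0.6 -0.3 -1.9] 0.0372 15.2917
40 [-0.3  0.5 -1.7] 0.0376 15.65
48 [ 0.2  1.  -0.9] 0.037 16.0083
56 [ 0.5 -0.4 -1.5] 0.0373 16.3667
64 [ 0.1  0.5 -1.3] 0.0374 16.7333
```

View pics/s6c.png

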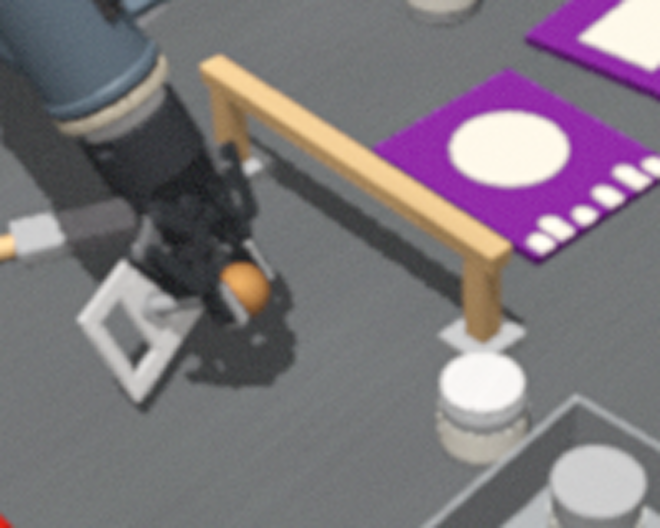

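View pics/w6.png

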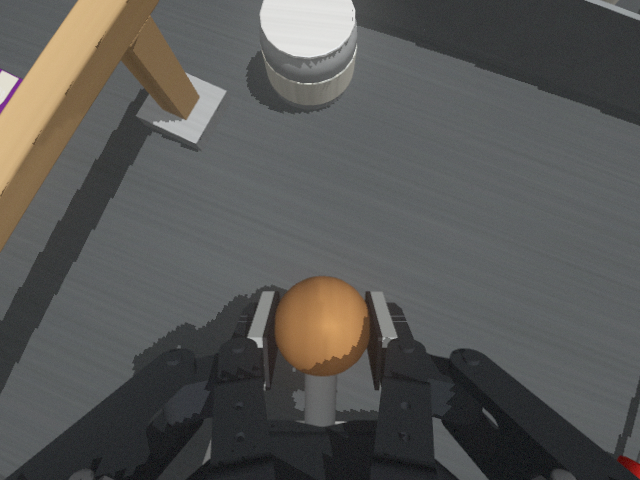

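The mask turned with the tool with almost no slip (about 38°), and its weight is on the gripper. More tool tilt should bring it up, so I'll look for a reachable pose.

```bash
python3 - <<'E'
from h import *
q0=np.array(arm.get_joint_positions());print(q0.round(2))
res=[]
for tilt in (45,55,65,72):
  for psi in np.arange(-1.0,1.01,.2):
    for x in (.45,.5,.55,.6):
      for y in (-.2,-.25,-.3,-.35):
        p,o=tcp([x,y,.12],np.radians(tilt),psi);q=arm.inverse_kinematics(p,o)
        if q is not None: res.append((tilt,round(np.abs(np.array(q)-q0).max(),2),round(psi,1),x,y,np.round(q,2).tolist()))
for t in (45,55,65,72):
    for r in sorted([r for r in res if r[0]==t],key=lambda r:r[1])[:4]: print(r)
E
```

```text
[ 1.    0.66 -0.64  2.04 -0.02  0.22 -0.65]
(45, np.float64(0.37), np.float64(0.4), 0.6, -0.35, [1.36, 0.91, -0.97, 1.89, 0.0, 0.25, -0.4])
(45, np.float64(0.38), np.float64(0.6), 0.6, -0.25, [1.3, 0.91, -1.02, 1.95, 0.03, 0.28, -0.36])
(45, np.float64(0.39), np.float64(0.6), 0.6, -0.3, [1.34, 0.95, -1.03, 1.86, 0.05, 0.39, -0.33])
(45, np.float64(0.39), np.float64(0.6), 0.6, -0.35, [1.38, 0.98, -1.03, 1.75, 0.07, 0.5, -0.3])
(55, np.float64(0.51), np.float64(0.6), 0.6, -0.3, [1.46, 1.1, -1.15, 1.88, 0.03, 0.34, -0.21])
(55, np.float64(0.51), np.float64(0.6), 0.6, -0.35, [1.49, 1.12, -1.15, 1.77, 0.05, 0.46, -0.18])
(55, np.float64(0.52), np.float64(0.6), 0.6, -0.25, [1.42, 1.07, -1.15, 1.99, 0.02, 0.21, -0.24])
(55, np.float64(0.54), np.float64(0.6), 0.55, -0.25, [1.51, 1.07, -1.17, 2.07, 0.02, 0.2, -0.21])
(65, np.float64(0.63), np.float64(0.6), 0.6, -0.25, [1.51, 1.26, -1.26, 2.0, 0.06, 0.18, -0.16])
(65, np.float64(0.63), np.float64(0.6), 0.6, -0.3, [1.55, 1.27, -1.27, 1.89, 0.06, 0.32, -0.13])
(65, np.float64(0.63), np.float64(0.6), 0.6, -0.35, [1.57, 1.29, -1.27, 1.78, 0.08, 0.45, -0.12])
(65, np.float64(0.64), np.float64(0.6), 0.55, -0.25, [1.6, 1.26, -1.28, 2.08, 0.08, 0.19, -0.15])
(72, np.float64(0.74), np.float64(0.6), 0.55, -0.25, [1.65, 1.4, -1.34, 2.07, 0.13, 0.2, -0.11])
(72, np.float64(0.74), np.float64(0.6), 0.6, -0.25, [1.56, 1.4, -1.33, 2.0, 0.12, 0.19, -0.13])
(72, np.float64(0.75), np.float64(0.6), 0.5, -0.25, [1.74, 1.4, -1.34, 2.14, 0.15, 0.22, -0.11])
(72, np.float64(0.75), np.float64(0.6), 0.55, -0.3, [1.69, 1.41, -1.35, 1.96, 0.13, 0.34, -0.1])
```

```bash
python3 - <<'E'
from h import *
p,o=tcp([.59,-.27,.15],np.radians(28),.45);arm.servo_line(p,frame=o,max_speed=.15)
for tilt,psi in ((46,.55),(65,.6)):
    p,o=tcp([.59,-.27,.15],np.radians(tilt),psi);arm.reach(p,o)
print(arm.get_tcp_pos()-p,arm.get_time_s(),arm.get_gripper_width(),arm.get_force())
s=cam('scene','s7.png');t=cam('top','t7.png')
cv2.imwrite('pics/s7c.png',cv2.resize(s['image'][160:340,160:380],None,fx=3,fy=3,interpolation=cv2.INTER_CUBIC))
for x in (0,.095): print(proj(s,[.59,-.27,.15]),proj(t,[.59,-.27,.15]))
E
```

```text
[0.00073265 0.00166276 0.00029123] 18.5083 0.037009271631928874 [ 0.25761473  0.81288063 -1.44957094]
(np.float64(257.8299336732806), np.float64(260.2674112254334)) (np.float64(394.3456487018716), np.float64(210.6331678918952))
(np.float64(257.8299336732806), np.float64(260.2674112254334)) (np.float64(394.3456487018716), np.float64(210.6331678918952))
```

View pics/s7c.png

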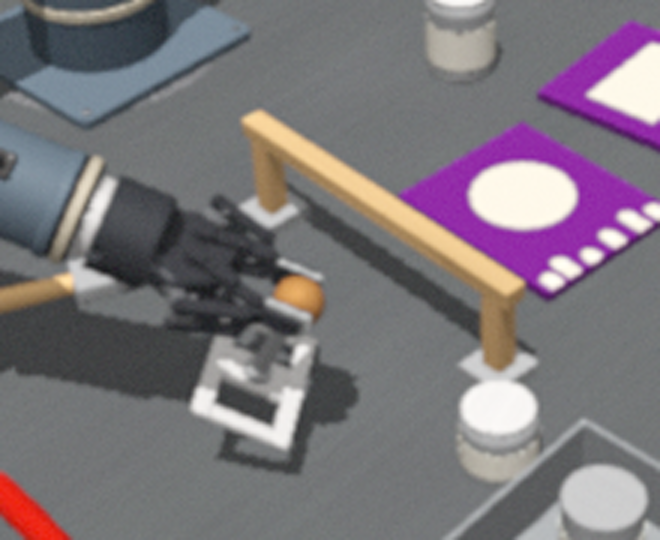

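View pics/t7.png

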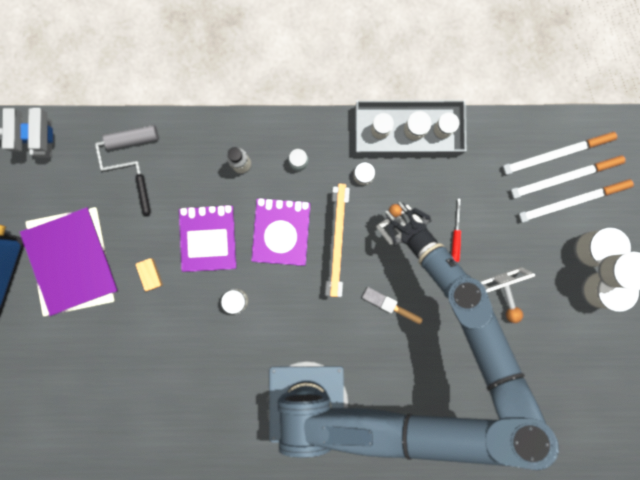

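The mask now leans about 25–30° from upright, with the knob at (260,259) where predicted. Next I tilt a bit more, lower until the edge touches, then pull the knob back along the arc so that bench friction finishes the swing.

```bash
python3 - <<'E'
from h import *
q0=np.array(arm.get_joint_positions());print(q0.round(2))
for tilt in (72,76,80):
    p,o=tcp([.59,-.27,.105],np.radians(tilt),.6);q=arm.inverse_kinematics(p,o);print(tilt,None if q is None else np.round(q,2))
p,o=tcp([.59,-.27,.13],np.radians(72),.6);arm.reach(p,o)
f0=np.array(arm.get_force())
p,o=tcp([.59,-.27,.092],np.radians(72),.6)
print(arm.servo_line(p,max_speed=.03,until_force=4),np.array(arm.get_tcp_pos())-p+[0,0,.092],np.array(arm.get_force())-f0)
print(arm.get_time_s())
s=cam('scene','s8.png')
cv2.imwrite('pics/s8c.png',cv2.resize(s['image'][180:340,180:360],None,fx=3.6,fy=3.6,interpolation=cv2.INTER_CUBIC))
E
```

```text
[ 1.54  1.2  -1.27  1.97 -0.07  0.26 -0.07]
72 [ 1.59  1.41 -1.3   1.97 -0.01  0.24  0.03]
76 [ 1.61  1.48 -1.33  1.96  0.    0.25  0.07]
80 [ 1.63  1.56 -1.36  1.95  0.01  0.27  0.1 ]
True [-4.80558832e-05  5.90998222e-04  1.03717897e-01] [-0.60132371  0.80111112  3.81194377]
19.8
```

View pics/s8c.png

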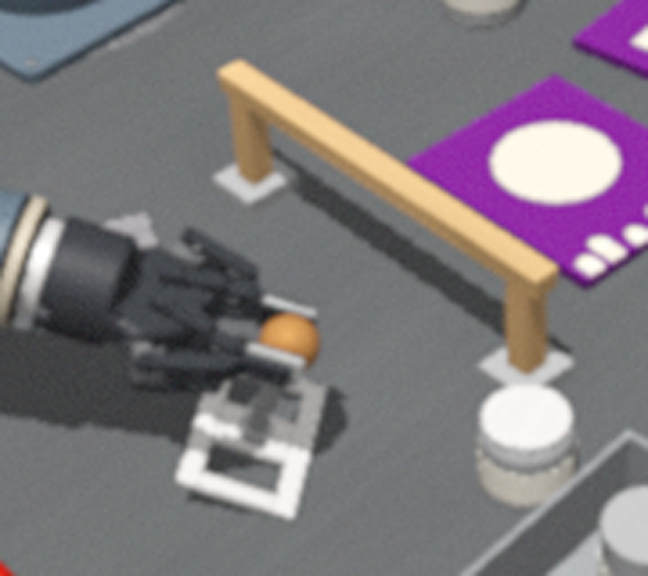

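```bash
python3 - <<'E'
from h import *
f=np.array([np.cos(.6),np.sin(.6),0])
b=np.array([.59,-.27,0])+f*.005
for ph in (97,101,105,109,113):
    a=np.radians(ph);k=b+.1031*(np.cos(a)*f+np.sin(a)*np.array([0,0,1]))-[0,0,.0012]
    p,o=tcp(k,np.radians(72),.6)
    arm.servo_line(p,frame=o,max_speed=.03)
    F=np.array(arm.get_force());print(ph,F.round(1),(F@f).round(1),np.round(np.array(arm.get_tcp_pos())-p,4))
print(arm.get_time_s())
s=cam('scene','s9.png');t=cam('top')
cv2.imwrite('pics/s9c.png',cv2.resize(s['image'][180:340,180:360],None,fx=3.6,fy=3.6,interpolation=cv2.INTER_CUBIC))
E
```

```text
97 [0.4 2.1 8.7] 1.5 [0.0001 0.0009 0.0018]
101 [0.8 1.9 6.7] 1.8 [0.     0.0003 0.0012]
105 [0.2 0.6 5.7] 0.5 [-0.0003 -0.      0.0003]
109 [-0.8  2.   4.7] 0.5 [-0.0004  0.      0.0002]
113 [-0.5  0.2  5.9] -0.3 [-0.0006  0.0001  0.0001]
21.8167
```

View pics/s9c.png

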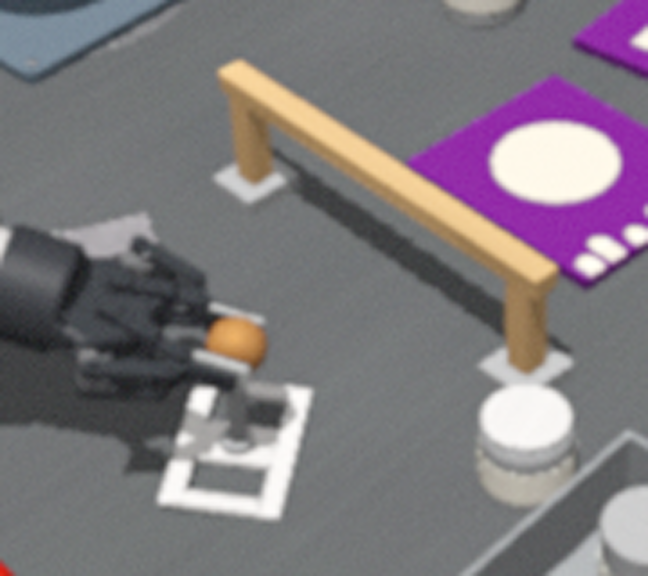

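The plate now lies flat on the bench with the knob above it. Release and back off along the tool axis.

```bash
python3 - <<'E'
from h import *
arm.set_gripper(.085)
p=np.array(arm.get_tcp_pos());X=R.from_rotvec(arm.get_tool_rot()).as_matrix()[:,0]
arm.servo_line(p-X*.085,max_speed=.15)
p=np.array(arm.get_tcp_pos());arm.servo_line(p+[0,0,.12],max_speed=.25)
f=np.array([np.cos(.6),np.sin(.6),0])
k=np.array([.59,-.27,.095])-.035*f
p,o=tcp([*k[:2],.235],0,.6);arm.reach(p,o)
d=cam('wrist','w10.png');t=cam('top','t10.png');s=cam('scene','s10.png');print(arm.get_time_s(),k)
def knob(d,z):
    m=cv2.inRange(cv2.cvtColor(d['image'],cv2.COLOR_BGR2HSV),(5,110,60),(20,255,255))
    n,l,st,c=cv2.connectedComponentsWithStats(m);u=proj(d,k)
    i=min([i for i in range(1,n) if st[i,4]>60],key=lambda i:np.hypot(*(c[i]-u)));print(st[i],c[i],onz(d,*c[i],z));return c[i]
for d_ in (d,s,t): knob(d_,.095)
cv2.imwrite('pics/s10c.png',cv2.resize(s['image'][180:340,180:360],None,fx=3.6,fy=3.6,interpolation=cv2.INTER_CUBIC))
E
```

```text
25.3583 [ 0.56111325 -0.28976249  0.095     ]
[301 233  44  27 837] [322.54719235 246.20908005] [ 0.54679995 -0.30083353  0.095     ]
[234 268  16  17 197] [241.59898477 275.93401015] [ 0.55327368 -0.29309283  0.095     ]
[332 225  10  71 436] [336.30733945 259.70412844] [ 0.44678884 -0.09861528  0.095     ]
```

View pics/w10.png

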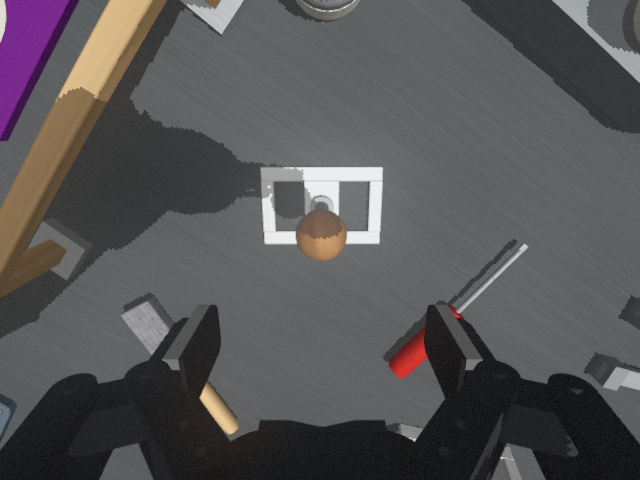

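View pics/s10c.png

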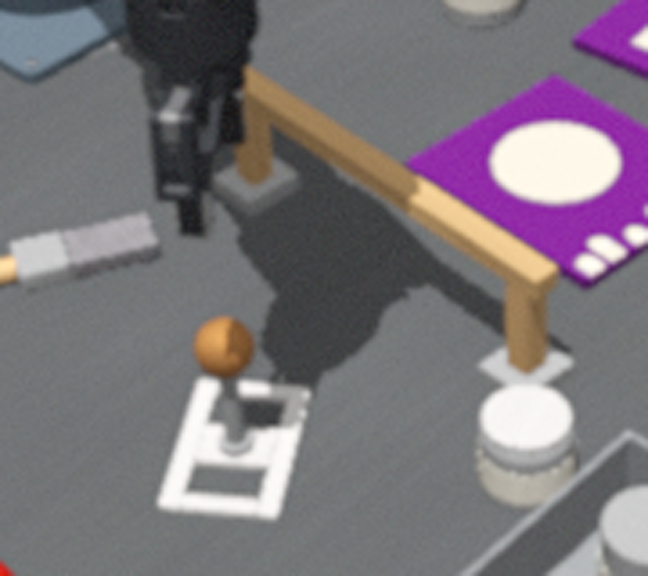

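The mask stands upright on the bench, with its knob at (321,235) in the wrist view and the plate square to the tool. I'll regrip from above.

```bash
python3 - <<'E'
from h import *
d=cam('wrist');s=cam('scene')
a=onz(d,321,235,.095);b=onz(s,242.2,276.4,.095);print(a,b)
e1,r1=ray(d,321,235);e2,r2=ray(s,242.2,276.4);k=np.linalg.lstsq(np.c_[r1,-r2],e2-e1,rcond=None)[0];print(e1+k[0]*r1,e2+k[1]*r2)
# plate corners (outer, upper face z=.005)
C=np.array([onz(d,u,v,.005) for u,v in [(261,167),(383,167),(380,244),(264,244)]]);print(C.round(4),C.mean(0),[np.linalg.norm(C[i]-C[i-1]).round(4) for i in range(4)],np.arctan2(*(C[0]-C[1])[:2]))
for psi in (.05,):
  for z in (.26,.122):
    p,o=tcp([.5045,.309,z],0,psi);q=arm.inverse_kinematics(p,o);print(q if q is None else np.round(q,2))
print(np.round(arm.get_joint_positions(),2))
E
```

```text
[ 0.55385976 -0.29503758  0.095     ] [ 0.55552498 -0.29326763  0.095     ]
[ 0.55420313 -0.2948122   0.09623762] [ 0.55597519 -0.29362332  0.09552948]
[[ 0.5539 -0.2233  0.005 ]
 [ 0.6212 -0.3222  0.005 ]
 [ 0.5555 -0.3681  0.005 ]
 [ 0.4869 -0.2676  0.005 ]] [ 0.55438398 -0.29530264  0.005     ] [np.float64(0.0802), np.float64(0.1196), np.float64(0.0802), np.float64(0.1217)] -0.5978656681447295
[-0.29  0.47 -0.53  1.63  0.26  1.11 -2.4 ]
[-0.38  0.61 -0.39  1.8   0.31  0.8  -2.44]
[ 0.7   0.55 -0.49  1.56  0.28  1.1  -0.82]
```

```bash
python3 - <<'E'
from h import *
k=np.array([.5547,-.2948,.095])
p,o=tcp([*k[:2],.19],0,.6,0);arm.servo_line(p,frame=o,max_speed=.15)
p,o=tcp(k,0,.6,0);print(arm.servo_line(p,max_speed=.08,until_force=6))
arm.set_gripper(0);print(arm.get_gripper_width(),arm.get_force(),arm.get_time_s())
p,o=tcp([*k[:2],.27],0,.6,0);arm.servo_line(p,max_speed=.12)
print(arm.get_gripper_width(),arm.get_force(),arm.get_time_s())
cam('wrist','w11.png');s=cam('scene','s11.png')
cv2.imwrite('pics/s11c.png',cv2.resize(s['image'][140:340,160:400],None,fx=3,fy=3,interpolation=cv2.INTER_CUBIC))
E
```

```text
False
0.03755985701296546 [-2.0287994   0.26481692  5.72008678] 27.7833
0.03781072743475889 [-0.04672287  0.26087902 -2.54971934] 29.3917
```

View pics/w11.png

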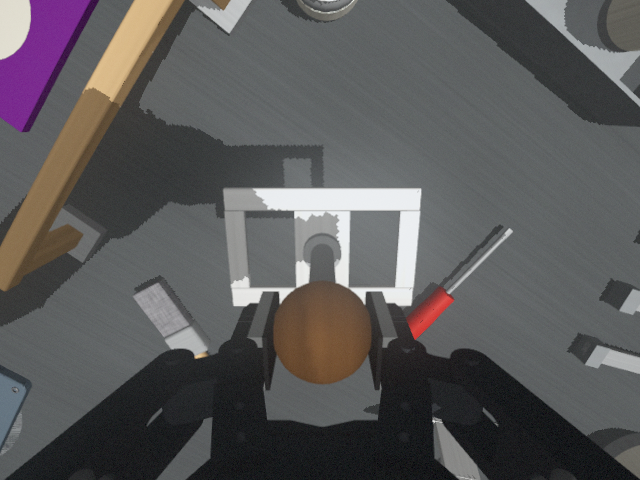

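View pics/s11c.png

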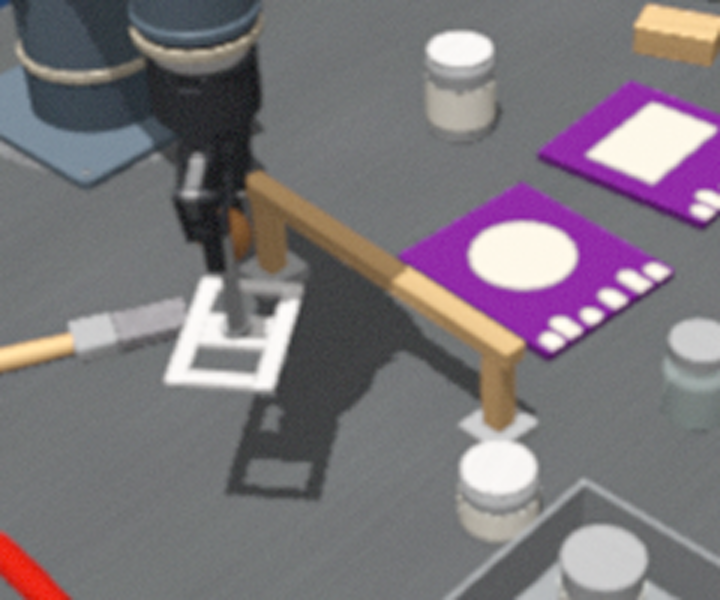

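```bash
python3 - <<'E'
from h import *
p,o=tcp([.53,-.04,.27],0,.35,0);arm.servo_line(p,frame=o,max_speed=.15)
p,o=tcp([.505,.309,.27],0,.05,0);arm.servo_line(p,frame=o,max_speed=.15)
print(arm.get_time_s(),arm.get_gripper_width(),arm.get_tcp_pos()-p)
p,o=tcp([.5045,.309,.17],0,.05,0);arm.servo_line(p,frame=o,max_speed=.1)
d=cam('wrist','w12.png');s=cam('scene','s12.png');cam('top','t12.png');print(arm.get_time_s())
cv2.imwrite('pics/s12c.png',cv2.resize(s['image'][120:280,300:480],None,fx=3.6,fy=3.6,interpolation=cv2.INTER_CUBIC))
k=np.array([.5045,.309,.17]);c,sn=np.cos(.05),np.sin(.05);M=np.array([[c,-sn,0],[sn,c,0],[0,0,1]])
for a in [(.04,.06),(.04,-.06),(-.04,-.06),(-.04,.06)]: 
    P=k+M@np.array([*a,-.09]);print(a,np.round(proj(d,P),1),np.round(proj(s,P),1))
for a in [(.04,.06),(.04,-.06),(-.04,-.06),(-.04,.06)]:
    P=np.array([k[0],k[1],.012])+M@np.array([*a,0]);print('patch',a,np.round(proj(d,P),1),np.round(proj(s,P),1))
E
```

```text
33.8333 0.03759615383480767 [ 2.07388826e-04 -6.53110868e-04  1.07058596e-05]
35.1333
(0.04, 0.06) [221.7 189.4] [399.8 163.9]
(0.04, -0.06) [420.1 189.3] [377.6 181.6]
(-0.04, -0.06) [410.  306.7] [355.2 172.5]
(-0.04, 0.06) [232.2 306.7] [377.7 155.5]
patch (0.04, 0.06) [244.6 172.6] [398.  182.6]
patch (0.04, -0.06) [397.8 172.5] [376.3 200.6]
patch (-0.04, -0.06) [391.7 266.8] [354.4 191.3]
patch (-0.04, 0.06) [250.9 266.8] [376.5 174. ]
```

View pics/w12.png

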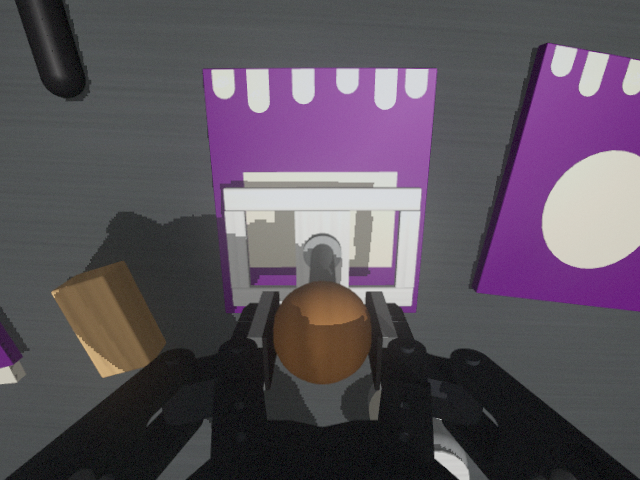

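View pics/s12c.png

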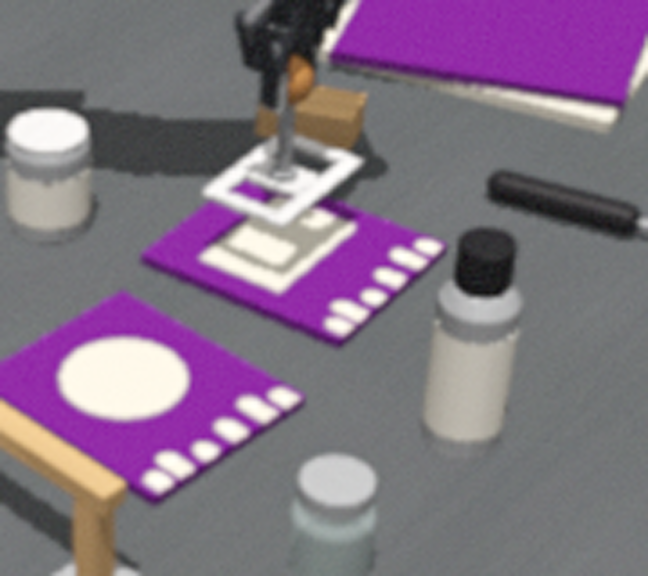

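The patch's far edge at (243,172)–(397,172) and the plate corners at (222,188), (421,188), (413,306) and (232,306) match the predictions for a level, centred mask within 1–3 px. Lower to 15 mm.

```bash
python3 - <<'E'
from h import *
p,o=tcp([.5045,.3095,.122],0,.05,0);print(arm.servo_line(p,frame=o,max_speed=.04,until_force=4))
arm.hold(.5)
d=cam('wrist','w13.png');s=cam('scene','s13.png');print(arm.get_time_s(),arm.get_tcp_pos()-p,arm.get_force(),arm.get_gripper_width())
a=cv2.resize(s['image'][120:280,300:480],None,fx=3.6,fy=3.6,interpolation=cv2.INTER_CUBIC)
cv2.imwrite('pics/s13c.png',a)
k=np.array([.5045,.3095,.122]);c,sn=np.cos(.05),np.sin(.05);M=np.array([[c,-sn,0],[sn,c,0],[0,0,1]])
for z,n in ((.032,'plate top'),(.012,'patch')):
  for b in [(.04,.06),(.04,-.06),(-.04,-.06),(-.04,.06)]:
    P=np.array([k[0],k[1],z])+M@np.array([*b,0]);u=np.array(proj(s,P));print(n,b,np.round(proj(d,P),1),np.round((u-[300,120])*3.6,0))
E
```

```text
False
37.0833 [ 2.00024263e-06 -1.07024708e-05  1.07850272e-05] [ 0.1974334   0.55919948 -2.03922651] 0.0373282585595128
plate top (0.04, 0.06) [220.8 189. ] [355. 206.]
plate top (0.04, -0.06) [419.9 188.9] [277. 270.]
plate top (-0.04, -0.06) [409.7 306.6] [197. 237.]
plate top (-0.04, 0.06) [231.4 306.6] [277. 175.]
patch (0.04, 0.06) [228.9 183.1] [353. 225.]
patch (0.04, -0.06) [412. 183.] [275. 290.]
patch (-0.04, -0.06) [403.4 292.8] [196. 256.]
patch (-0.04, 0.06) [237.9 292.8] [276. 194.]
```

View pics/w13.png

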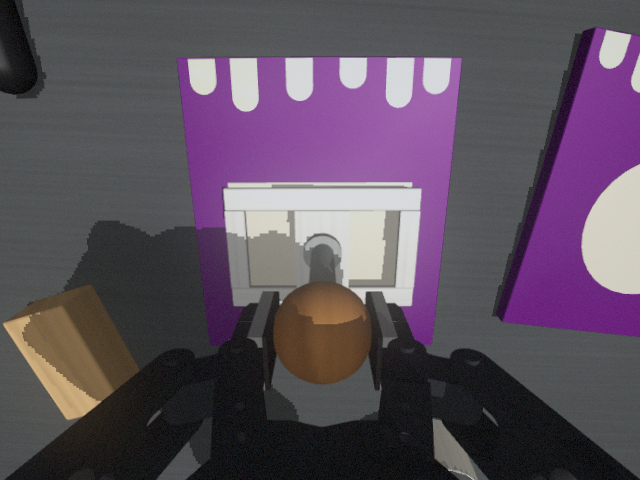

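View pics/s13c.png

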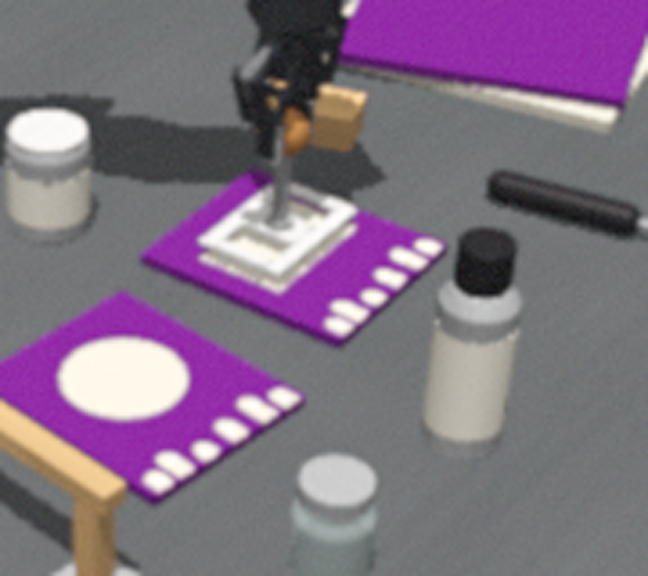

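The patch edge at (228,183)–(412,183) and the plate corners match the predictions within about 3 px. In the scene view the plate hovers squarely over the patch with a visible gap. Handing in.

```bash
python3 -c "
from h import *
arm.finish_job();print(arm.get_time_s())"
```

```text
the job is handed in; nothing more can be done
the job is handed in; nothing more can be done
```

I stood the mask upright, regripped it by the knob from above and carried it over the hand rest. It is now held about 15 mm above the rectangular patch, and the job was handed in at about 37 s of the 64 s allowed; no verdict was reported.

**Last checks:**
- **Position:** the patch edge and plate corners in the wrist picture were within about 3 px (roughly 1–2 mm) of where a level, centred mask should appear. The scene picture shows the plate square over the patch with a gap under it.
- **Grip:** the finger opening is 37 mm on the knob, and about 2 N of the mask's weight hangs on the tool with no sign of contact.
- **Other things:** I saw nothing else moved, but I did not re-measure each bystander. The clearance over the hand rest was planned, not measured on the way.

**What disagreed or failed:**
- **Fingertip position:** the real fingertips stop about 28 mm behind the reported TCP when shut, not 11 mm ahead of it as stated. My first grasp therefore closed above the knob without disturbing it. I confirmed the offset by touching bare bench lightly (about 7 N) and corrected for it.
- **Knob swing:** the knob hardly swung between the fingers. I tipped the mask up mostly by turning the tool, and finished by dragging its edge lightly against the bench.

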